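Release the ratchet and lower the cheese press

TASK

Bring the cheese press down onto the cheese in its mould: press the red ratchet tab down so that the pawl swings clear of the teeth, then push the wooden handle down until the press arm is fully down and level, and move away. Only press and push: do not lift the arm, and leave the pawl out and the cheeses and tools lying around it where they are.

Things in the scene. Friction and masses are not known exactly. Their poses are not given: they have to be found in the camera images.
- press: Lever cheese press, fixed. Wood board 260 x 460 x 30 mm; origin at the centre of its underside, z up. y runs along the press, from the red tab (-y) past two steel posts (y = -40 mm, tops z = 190 mm) and the white mould (102 mm across, at y = 70 mm, rim z = 98 mm) to the wooden handle (+y). The mechanism lies at x = 0, 60 mm wide. Loose things on the board reach z = 75 mm at most.
- press_hinge (a point): The arm's axis, between the posts, at (0, -40, 165) mm in the press frame, along the press's x. The arm and a dark toothed wheel (62 mm radius over the teeth) turn about it.
- handle_top (a point): Centre of the top face of the wooden handle, a block 36 mm wide (press x), 90 mm along the arm (165 to 255 mm from the hinge), 26 mm thick. This point is 210 mm from the hinge along the arm, 13 mm above its middle line; about 290 mm above the table at the start. Fully down the handle is level, its top at z = 178 mm, y = 125 to 215 mm in the press frame.
- press_arm (a joint): Arm angle (rad), grows as the arm is pushed down: 0 = raised 0.66 rad above level, 0.66 = level, at its lower stop, follower in the mould. Starts at 0.03 to 0.105; with the pawl engaged the teeth stop it at 0.12 to 0.15. Stiff hinge: it stays where it is left; with the pawl out, 5 to 10 N on the handle push it down.
- pawl (a joint): Angle of the red ratchet pawl (rad): 0 = hooked into the teeth, clear of them above about 0.12, 0.40 = fully out, at its stop. It has a stiff pivot with no return spring: it stays where it is left. About 3 to 5 N on the tab turns it.
- pawl_tab (a point): Centre of the top face of the red thumb tab, a pad 36 x 36 x 8 mm on the pawl. It turns about the press's x through (0, -96, 105) mm in the press frame: at joint 0 it is at (0, -187, 131) mm, at joint 0.40 at about (0, -190, 93) mm. Press it from above. The toothed wheel begins 80 mm from it towards +y and rises above it: keep the gripper's broad side across the press (along its x).
- follower_foot (a point): Centre of the underside of the round wooden follower (82 mm across, 12 mm thick) that hangs upright below the arm and enters the mould as the arm comes down.
- cheese_orange_mid (a point): Middle of a loose orange cheese wheel, 80 mm across, 40 mm high, on the board. Leave it.
- cheese_pale_mid (a point): Middle of a loose pale cheese wheel, 84 mm across, 36 mm high, on the board. Leave it.
- weight_mid (a point): Middle of a loose steel weight, 60 mm across, 42 mm high with its knob, on the board. Leave it.
- brush_mid (a point): Middle of a loose rind brush, 160 mm long, 20 mm thick, lying on the board. Leave it.
- jar_mid (a point): Middle of a loose blue ceramic jar with a steel lid, 70 mm across, 110 mm high, on the table. Leave it.
- spare_mould_mid (a point): Middle of a loose empty white mould, 100 mm across, 70 mm high, on the table. Leave it.
- spoon_mid (a point): Middle of a loose spoon, 220 mm long, lying on the table. Leave it.

How it is judged:
By the outcome, as a careful person would: the job done as asked, in the order asked, and still so for the second after the job is handed in, with the robot touching nothing.
It also fails if it takes over 48 s, if anything falls off the work surface, if the arm or the gripper's body presses on something with over 40 N, if the wrist force passes 120 N, or if a joint passes its speed limit or range.

ROBOT

A 7-joint arm with a two-finger parallel gripper is mounted at the origin on the work surface. World frame = base frame: x ahead of the robot, y to its left, z up, the work surface at z = 0. Lengths are in m, angles in degrees, forces in N, time in s.
With the tool pointing down it reaches from about 0.425 to 0.875 m from the base axis. Payload 4.7 kg.
Tool frame: the origin (TCP) lies on the centre line of the jaws, within the pads' length; the fingertips stand 8 mm ahead of it and the grasp point (between the pads) lies 11 mm behind it; y points along the fingers, z is the direction in which the jaws open and shut, and the axes are right-handed (so a half turn about y gives the same grasp; the last joint's range is limited). The gripper opens to 87 mm and grips with 3 to 60 N. Pads are 19 mm wide; open, the fingers measure 117 mm over their backs; the gripper's body (75 mm by 190 mm) begins 51 mm behind the grasp point.
Start: joints at [-64.796, 18.392, -4.016, 83.108, 1.295, 78.541, -3.26], TCP at [0.269, 0.592, 0.231] pointing down, gripper open.
Joint ranges: [-163.93, 163.93], [-17.29, 119.83], [-79.2, 71.16], [3.27, 140.29], [-89.18, 269.18], [5.43, 117.66], [-154.24, 154.24]. Speed limits (degrees/s): [147.25, 147.25, 180, 180, 180, 180, 180].

INTERFACE

Orientations are given as [roll, pitch, yaw] about the fixed x, y, z axes, in that order (R = Rz(yaw) Ry(pitch) Rx(roll)).
In Python, from rig import r gives the robot as it stands. The module is installed in compiled form; this text tells all that it offers.
- The arm moves only by the tool jog_arm, never from a script. Its argument "increments" is a list that holds one entry, the list of rows, each a list of 7 numbers: the shift along the world's x, y, z each as a share of 150 mm, from -1 to 1, then the turn, a rotation vector about the world's x, y, z each as a share of 90 degrees, from -1 to 1, then the opening, from 0 (shut) to 1 (fully open). A call has 1 to 12 rows; each row is the pose to reach, as a shift and turn from the pose measured when the call began; what a row does not reach only later rows make up. A row lasts 1/10 s, in which the tool goes at most 50 mm and 8.59 degrees, less where a joint would pass 70% of its speed; a pose out of reach is approached as far as the arm can. A call with a number of a shift or a turn outside -1 to 1 is refused whole. A call with a gripper value outside its range is refused whole. The fingers move at their own pace and stop on an object; "newtons" is the grip in N (left out, the last holds). Time passes only in rows, so rows that repeat a pose let the fingers close. It gives the time, the measured TCP pose, the force and the opening at its end, in the units of the state.
- r.get_state(): the state, without advancing time (a new reading comes with each control period).
- r.grab_frame(name): name is "scene" or "top"; returns the picture (384x512x3 uint8, red, green, blue); there is no depth.
- r.camera_model(name): a dict with "fx", "fy", "cx", "cy" (pixels), "k1" (the pictures are not rectified: a ray, as slopes to the right and down, at radius r is drawn at 1 + k1 r^2 times it, then the intrinsics apply), "world_from_camera" (4x4, takes a point from camera to world coordinates). Camera axes: x right, y down, z forward; pixel columns grow to the right and rows downward; lengths in m; the calibration is good to about 2 mm. A picture is of the moment at which its call begins. camera_model takes no time and is no camera call.
- r.hand_in(): hands the job in, once; it reports no verdict.
The state is a dict: "clock": time; "joint_positions": joint angles; "joint_vel": joint speeds; "joint_torque": joint torques, N m; "tcp_pos": TCP position; "tcp_rot": TCP orientation; "contact_force": force on the tool from outside, world axes, zero at the start; "moment": the same for the moment, N m; "opening": finger opening in m.
Only numpy, scipy, OpenCV 4.12 (cv2) and the standard library are available. Lean on these libraries where they do the work, as an engineer would, in place of code of your own. Each camera call takes 0.05 s, during which the arm holds its last target.

## Working session

There is one attempt and no reset: what is moved stays moved. The work goes in short steps, Python scripts to look and compute and a tool call to move; the robot and the scene stay as the last step left them, time stands still between calls to the robot, and variables do not carry over. Pictures are saved under pics/ and viewed, and the job is handed in when it is done.

Besides the shell and the picture viewer there is one more tool, called after ">>>" by a JSON object that holds its "method" and its "body", one argument or row to a line. jog_arm: Moves the arm, as the interface text tells. Shift numbers are shares of 150 mm and turn numbers shares of 90 degrees, none past 1 either way. Its arguments: {"type":"object","properties":{"increments":{"type":"array"},"newtons":{"type":"number"}},"required":["increments"]}

```bash
mkdir -p pics; python3 - <<'E'
from rig import r
import cv2
s=r.get_state();print(s)
for n in("scene","top"):
    f=r.grab_frame(n);cv2.imwrite(f"pics/{n}0.png",cv2.cvtColor(f,cv2.COLOR_RGB2BGR));print(n,r.camera_model(n))
E
```

```text
{'clock': 0.0, 'joint_positions': array([-64.79392406,  18.43900936,  -4.01824774,  83.17767239,
         1.29547625,  78.5420803 ,  -3.25864021]), 'joint_vel': array([ 0.05361528, -0.10084793, -0.02065131, -0.11921055, -0.04943906,
       -0.0357934 ,  0.03677783]), 'joint_torque': array([-2.75285765e-04, -4.91305304e+01, -4.03793771e-01, -3.12531495e+01,
       -6.37492631e-02,  4.39831743e-02,  1.67648582e-04]), 'tcp_pos': array([0.26828639, 0.5914231 , 0.2294382 ]), 'tcp_rot': array([-9.01134734e+01, -5.58656967e-03, -2.43922269e+01]), 'contact_force': array([0.48659359, 0.65694097, 0.98470551]), 'moment': array([ 0.02749986, -0.01896228, -0.01785351]), 'opening': 0.08714063128490127}
scene {'fx': 348.9347864212346, 'fy': 348.9347864212346, 'cx': 251.0005161050434, 'cy': 185.09125558960596, 'k1': -0.07068631975747805, 'world_from_camera': array([[-0.10033782,  0.57081099, -0.81492768,  1.43996007],
       [ 0.99481962,  0.07098906, -0.07276314,  0.06649149],
       [ 0.01631695, -0.81800694, -0.57497686,  0.79934352],
       [ 0.        ,  0.        ,  0.        ,  1.        ]])}
top {'fx': 405.6202008377846, 'fy': 405.6202008377846, 'cx': 260.6884173546799, 'cy': 195.18273973913406, 'k1': -0.05638005228364482, 'world_from_camera': array([[ 0.00839152, -0.99666598,  0.08115729,  0.46584994],
       [-0.99996172, -0.00816267,  0.00315125, -0.0035017 ],
       [-0.00247828, -0.08118063, -0.99669632,  1.4297566 ],
       [ 0.        ,  0.        ,  0.        ,  1.        ]])}
```

View pics/scene0.png

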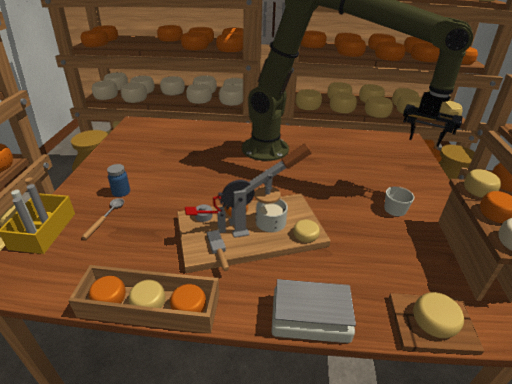

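View pics/top0.png

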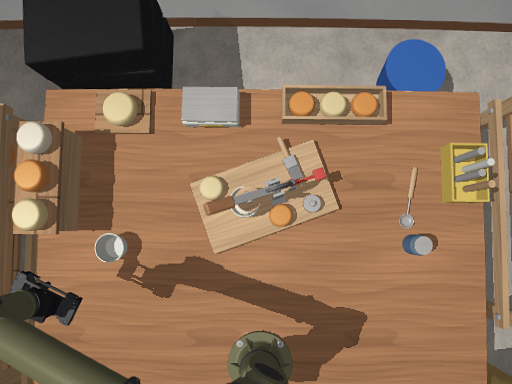

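```bash
cat >h.py <<'E'
import numpy as np,cv2
from rig import r
def ray(n,uv):
    m=r.camera_model(n);K=np.array([[m['fx'],0,m['cx']],[0,m['fy'],m['cy']],[0,0,1.]])
    p=cv2.undistortPoints(np.array([[uv]],float),K,np.array([m['k1'],0,0,0.]))[0,0]
    T=np.array(m['world_from_camera']);d=T[:3,:3]@[p[0],p[1],1];return T[:3,3],d/np.linalg.norm(d)
def plane(n,uv,z):
    o,d=ray(n,uv);return o+d*(z-o[2])/d[2]
def tri(a,b):
    o,d=ray("scene",a);p,e=ray("top",b)
    s=np.linalg.lstsq(np.c_[d,-e],p-o,rcond=None)[0];x=o+s[0]*d;y=p+s[1]*e
    return (x+y)/2,np.linalg.norm(x-y)
def proj(n,P):
    m=r.camera_model(n);K=np.array([[m['fx'],0,m['cx']],[0,m['fy'],m['cy']],[0,0,1.]])
    T=np.linalg.inv(np.array(m['world_from_camera']))
    P=np.atleast_2d(P);return cv2.projectPoints(P.astype(float),cv2.Rodrigues(T[:3,:3])[0],T[:3,3],K,np.array([m['k1'],0,0,0.]))[0][:,0]
def red(im):
    h=cv2.cvtColor(im,cv2.COLOR_RGB2HSV);return (((h[...,0]<5)|(h[...,0]>174))&(h[...,1]>190)&(h[...,2]>90)).astype(np.uint8)
E
python3 - <<'E'
import cv2
a=cv2.imread('pics/top0.png')[130:265,180:350];cv2.imwrite('pics/tz.png',cv2.resize(a,None,fx=4.4,fy=4.4,interpolation=cv2.INTER_CUBIC))
a=cv2.imread('pics/scene0.png')[140:275,165:335];cv2.imwrite('pics/sz.png',cv2.resize(a,None,fx=4.4,fy=4.4,interpolation=cv2.INTER_CUBIC))
from h import *
for n in('scene','top'):
    im=cv2.imread(f'pics/{n}0.png')[...,::-1].copy()
    k,l,st,c=cv2.connectedComponentsWithStats(red(im))
    for i in range(1,k):
        if st[i,4]>8: print(n,st[i],c[i])
E
```

```text
scene [215 205   6   6  11] [217.27272727 207.72727273]
scene [185 207  33   8 133] [195.92481203 210.80451128]
```

View pics/tz.png

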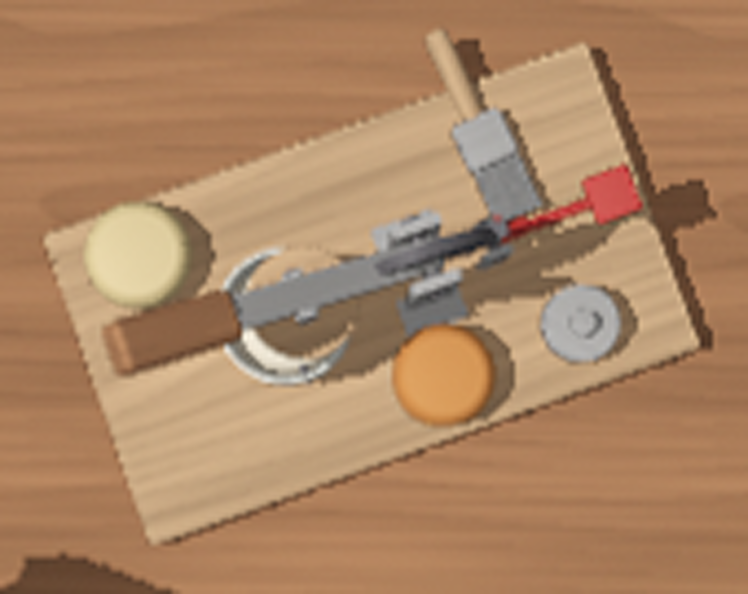

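View pics/sz.png

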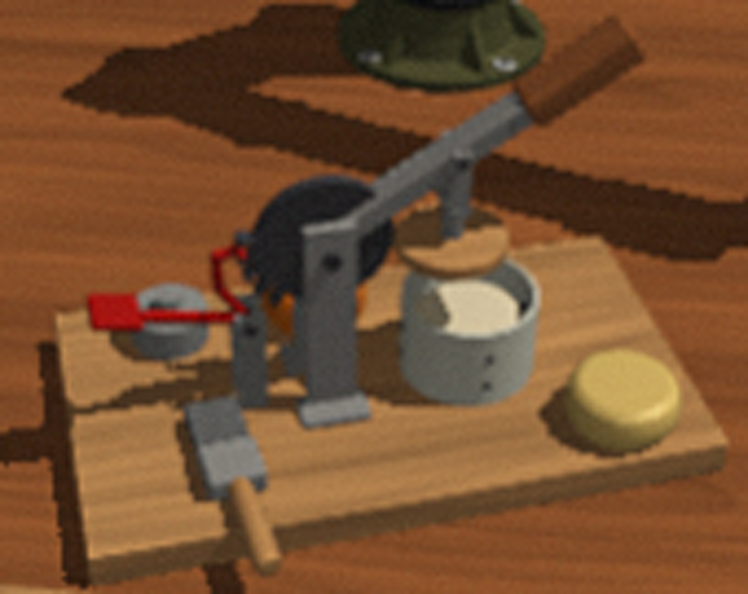

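Top crop (offset 180,130, ×4.4): board corners at (587,45), (700,345), (153,543), (45,238). The red tab is at about (612,194), and the handle runs from (105,345) to (240,305). The arm is raised and the pawl hooked in.

```bash
cat >>h.py <<'E'
def tz(u,v):return ((u+.5)/4.4-.5+180,(v+.5)/4.4-.5+130)
def sz(u,v):return ((u+.5)/4.4-.5+165,(v+.5)/4.4-.5+140)
E
python3 - <<'E'
from h import *
C=np.array([plane("top",tz(*p),.03) for p in[(587,45),(700,345),(153,543),(45,238)]])[:,:2]
print(C.round(4),np.linalg.norm(np.roll(C,-1,0)-C,axis=1))
c=C.mean(0)
yv=(C[2]+C[3]-C[0]-C[1]);yv/=np.linalg.norm(yv);xv=np.array([yv[1],-yv[0]])
print(c,yv,xv,'yaw',np.degrees(np.arctan2(xv[1],xv[0])))
W=lambda x,y,z:np.r_[c+x*xv+y*yv,z]
np.save('pose.npy',np.r_[c,xv,yv])
tab=tri(sz(117,312),tz(612,194));print('tab tri',tab,'pred',W(0,-.187,.131),'plane',plane("top",tz(612,194),.131))
print('proj tab',proj('top',W(0,-.187,.131)),tz(612,194),proj('scene',W(0,-.187,.131)),sz(117,312))
for th in(.03,.065,.105):
    a=.66-th
    P=[W(x,-.04+l*np.cos(a)-t*np.sin(a),.165+l*np.sin(a)+t*np.cos(a)) for x,l,t in[(0,.21,.013),(0,.255,.013),(0,.165,.013)]]
    print(th,np.round(P[0],4),((proj('top',P)-[180,130])*4.4).round().tolist(),((proj('scene',P)-[165,140])*4.4).round().tolist())
E
```

```text
[[ 0.7761 -0.181 ]
 [ 0.5375 -0.2693]
 [ 0.3795  0.1581]
 [ 0.6179  0.2477]] [0.25441233 0.45564554 0.25465665 0.45690673]
[ 0.5777212  -0.01114349] [-0.34648641  0.93805499] [0.93805499 0.34648641] yaw 20.272558488089476
tab tri (array([ 0.64306018, -0.18580544,  0.12730657]), np.float64(0.001780328695076325)) pred [ 0.64251416 -0.18655978  0.131     ] plane [ 0.64272936 -0.18617131  0.131     ]
proj tab [[318.82487586 173.77171409]] (318.70454545454544, 173.70454545454544) [[190.60566265 209.41526946]] (191.20454545454544, 210.52272727272725)
0.03 [0.5354 0.1033 0.2992] [[192.0, 321.0], [133.0, 338.0], [249.0, 304.0]] [[557.0, 42.0], [612.0, 1.0], [503.0, 82.0]]
0.065 [0.5338 0.1076 0.2935] [[186.0, 324.0], [126.0, 341.0], [244.0, 307.0]] [[563.0, 48.0], [619.0, 9.0], [508.0, 87.0]]
0.105 [0.5321 0.1123 0.2867] [[180.0, 327.0], [119.0, 345.0], [238.0, 309.0]] [[569.0, 56.0], [626.0, 19.0], [513.0, 93.0]]
```

Every check agrees with the given geometry: the board measures 254×456 mm, and the tab triangulates to within 4 mm of the prediction. Next I raise the tool, shut the gripper and turn so the jaw axis lies along the press x (yaw −69.7).

>>> {"method": "jog_arm", "body": {
  "increments": [
    [[0,0,0.33,0,0,-0.09,0],[0,0,0.66,0,0,-0.18,0],[0,0,1,0,0,-0.27,0],[0.1,-0.2,1,0,0,-0.36,0],[0.2,-0.4,1,0,0,-0.45,0],[0.3,-0.6,1,0,0,-0.503,0],[0.4,-0.8,1,0,0,-0.503,0],[0.48,-1,1,0,0,-0.503,0],[0.48,-1,1,0,0,-0.503,0]]
  ],
  "newtons": 20
}}

```text
clock: 1.0
tcp_pos: [0.3439, 0.4367, 0.3802]
tcp_rot: [-90.0, -0.1, -70.1]
contact_force: [-0.2, -0.3, 0.7]
opening: 0.0229
```

>>> {"method": "jog_arm", "body": {
  "increments": [
    [[0.12,-0.25,0,0,0,0,0],[0.24,-0.5,0,0,0,0,0],[0.36,-0.75,0,0,0,0,0],[0.48,-1,0,0,0,0,0],[0.48,-1,0,0,0,0,0]]
  ]
}}

```text
clock: 1.5
tcp_pos: [0.4192, 0.2808, 0.3806]
tcp_rot: [-90.0, -0.2, -70.7]
contact_force: [0.4, 0.7, 0.0]
opening: 0.0006
```

>>> {"method": "jog_arm", "body": {
  "increments": [
    [[0.12,-0.25,0,0,0,0,0],[0.24,-0.5,0,0,0,0,0],[0.36,-0.75,0,0,0,0,0],[0.48,-1,0,0,0,0,0],[0.48,-1,0,0,0,0,0]]
  ]
}}

```text
clock: 2.0
tcp_pos: [0.4933, 0.1247, 0.3807]
tcp_rot: [-89.9, -0.4, -71.3]
contact_force: [0.2, -0.5, 0.0]
opening: 0.0008
```

>>> {"method": "jog_arm", "body": {
  "increments": [
    [[0.12,-0.25,0,0,0,0.01,0],[0.24,-0.5,0,0,0,0.018,0],[0.36,-0.75,0,0,0,0.018,0],[0.48,-1,0,0,0,0.018,0],[0.48,-1,0,0,0,0.018,0]]
  ]
}}

```text
clock: 2.5
tcp_pos: [0.5663, -0.031, 0.3801]
tcp_rot: [-90.0, -0.6, -70.2]
contact_force: [0.0, -0.7, -0.1]
opening: 0.0006
```

>>> {"method": "jog_arm", "body": {
  "increments": [
    [[0.12,-0.25,0,0,0,0,0],[0.24,-0.5,0,0,0,0,0],[0.36,-0.75,0,0,0,0,0],[0.5,-1,0,0,0,0,0],[0.5,-1,0,0,0,0,0]]
  ]
}}

```text
clock: 3.0
tcp_pos: [0.6419, -0.1855, 0.3769]
tcp_rot: [-90.3, -0.7, -70.6]
contact_force: [0.2, 0.9, 0.0]
opening: 0.0006
```

>>> {"method": "jog_arm", "body": {
  "increments": [
    [[0.01,-0.027,-0.3,0,0,0.01,0],[0.01,-0.027,-0.6,0,0,0.01,0],[0.01,-0.027,-0.9,0,0,0.01,0],[0.01,-0.027,-1,0,0,0.01,0],[0.01,-0.027,-1,0,0,0.01,0]]
  ]
}}

```text
clock: 3.5
tcp_pos: [0.6426, -0.1869, 0.2244]
tcp_rot: [-90.6, -0.5, -69.6]
contact_force: [-0.2, 0.2, -0.2]
opening: 0.0005
```

>>> {"method": "jog_arm", "body": {
  "increments": [
    [[0,0,-0.15,0,0,0,0],[0,0,-0.3,0,0,0,0],[0,0,-0.4,0,0,0,0],[0,0,-0.4,0,0,0,0],[0,0,-0.4,0,0,0,0]]
  ]
}}

```text
clock: 4.0
tcp_pos: [0.6436, -0.187, 0.1662]
tcp_rot: [-90.5, -0.6, -69.6]
contact_force: [0.2, -0.2, 0.2]
opening: 0.0007
```

```bash
python3 - <<'E'
from h import *
print(r.get_state()['tcp_pos'],r.get_state()['tcp_rot'])
f=[cv2.resize(r.grab_frame(n)[y:y+120,x:x+120],(400,400),interpolation=cv2.INTER_CUBIC) for n,x,y in(("scene",165,130),("top",250,110))]
cv2.imwrite("pics/a1.png",np.hstack(f)[...,::-1])
E
```

```text
[ 0.64357689 -0.18696456  0.16616988] [-90.45176208  -0.59805796 -69.55305548]
```

View pics/a1.png

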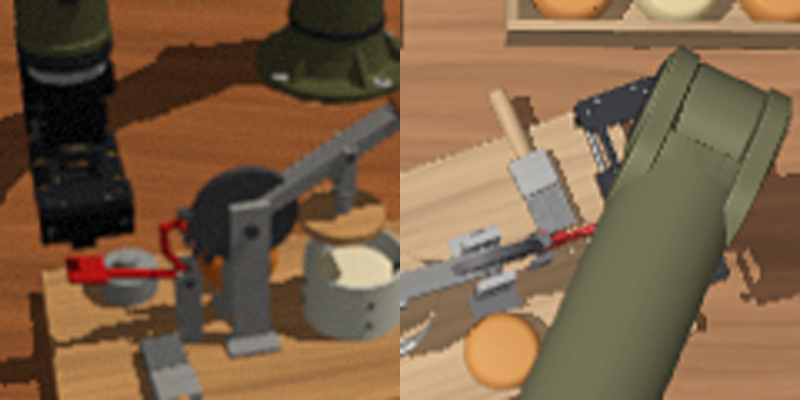

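The left half shows the closed fingertips (90,240) directly over the red tab (85,268), clear of the wheel. I press down gradually.

>>> {"method": "jog_arm", "body": {
  "increments": [
    [[0,-0.01,-0.08,0,0,0,0],[0,-0.01,-0.15,0,0,0,0],[0,-0.01,-0.19,0,0,0,0],[0,-0.01,-0.23,0,0,0,0],[0,-0.01,-0.27,0,0,0,0],[0,-0.01,-0.3,0,0,0,0],[0,-0.01,-0.33,0,0,0,0],[0,-0.01,-0.36,0,0,0,0],[0,-0.01,-0.38,0,0,0,0]]
  ]
}}

```text
clock: 5.0
tcp_pos: [0.6438, -0.1891, 0.1092]
tcp_rot: [-90.4, -0.7, -69.6]
contact_force: [1.7, -2.2, 2.5]
opening: 0.0004
```

>>> {"method": "jog_arm", "body": {
  "increments": [
    [[0,0,-0.02,0,0,0,0],[0,0,-0.035,0,0,0,0],[0,0,-0.05,0,0,0,0],[0,0,-0.055,0,0,0,0]]
  ]
}}

```text
clock: 5.4
tcp_pos: [0.6439, -0.1888, 0.1031]
tcp_rot: [-90.4, -0.6, -69.6]
contact_force: [-3.6, 0.4, 17.0]
opening: 0.0002
```

```bash
python3 - <<'E'
from h import *
print(r.get_state()['tcp_pos'],r.get_state()['contact_force'])
f=[cv2.resize(r.grab_frame(n)[y:y+120,x:x+120],(400,400),interpolation=cv2.INTER_CUBIC) for n,x,y in(("scene",165,130),("top",250,110))]
cv2.imwrite("pics/a2.png",np.hstack(f)[...,::-1])
E
```

```text
[ 0.64394638 -0.1887648   0.10312255] [-3.5883038   0.407509   17.00565788]
```

View pics/a2.png

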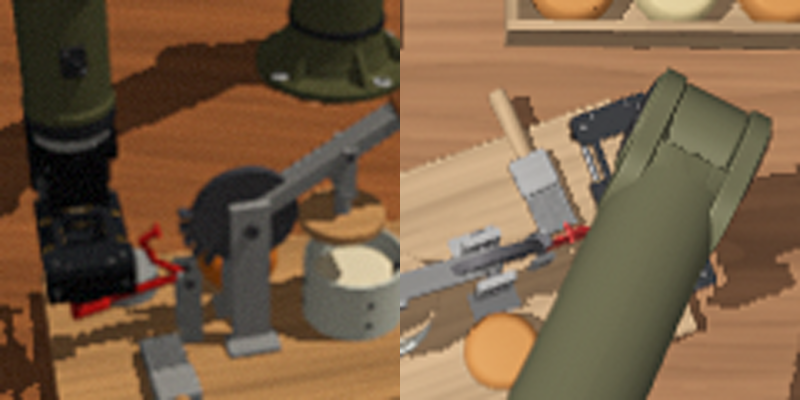

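The tab is fully down: tip z is 0.095 against 0.093 predicted, with 17 N at the stop, and the pawl hook stands clear of the wheel. Next I go straight up, then over to the handle.

>>> {"method": "jog_arm", "body": {
  "increments": [
    [[0,0,0.1,0,0,0,0],[0,0,0.4,0,0,0,0],[0,0,0.7,0,0,0,0],[0,0,1,0,0,0,0]]
  ]
}}

```text
clock: 5.9
tcp_pos: [0.6433, -0.1874, 0.2544]
tcp_rot: [-90.4, -0.5, -69.5]
contact_force: [0.7, 0.7, -0.1]
opening: 0.0004
```

>>> {"method": "jog_arm", "body": {
  "increments": [
    [[0,0,0.33,0,0,0,0],[0,0,0.66,0,0,0,0],[0,0,0.9,0,0,0,0],[0,0,0.9,0,0,0,0]]
  ]
}}

```text
clock: 6.3
tcp_pos: [0.6445, -0.1874, 0.3957]
tcp_rot: [-90.0, -0.7, -69.5]
contact_force: [0.4, -0.3, 0.0]
opening: 0.0007
```

>>> {"method": "jog_arm", "body": {
  "increments": [
    [[-0.09,0.25,0,0,0,0,0],[-0.18,0.5,0,0,0,0,0],[-0.27,0.75,0,0,0,0,0],[-0.37,1,0,0,0,0,0],[-0.37,1,0,0,0,0,0]]
  ]
}}

```text
clock: 6.8
tcp_pos: [0.5875, -0.0288, 0.3947]
tcp_rot: [-90.0, -0.4, -68.8]
contact_force: [0.3, 0.2, -0.9]
opening: 0.0003
```

```bash
python3 - <<'E'
from h import *
print(r.get_state()['tcp_pos'],r.get_state()['tcp_rot'])
im=r.grab_frame("scene")
cv2.imwrite("pics/a3.png",cv2.resize(im[100:250,140:340],(800,600),interpolation=cv2.INTER_CUBIC)[...,::-1])
E
```

```text
[ 0.58753671 -0.02879918  0.39466205] [-90.02809043  -0.35859253 -68.76168119]
```

View pics/a3.png

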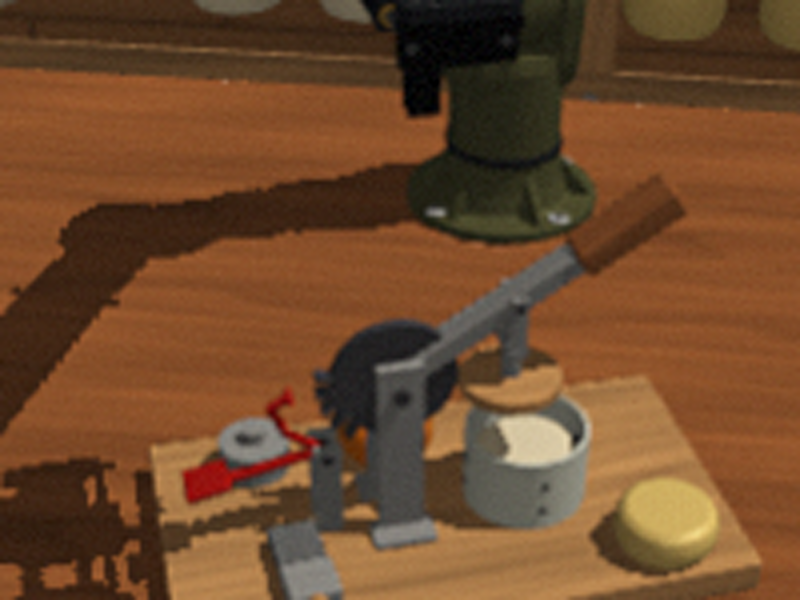

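The picture shows the pawl hook (285,400) well clear of the wheel, with the tab still down (210,480). Now over to the handle.

>>> {"method": "jog_arm", "body": {
  "increments": [
    [[-0.09,0.24,0,0,0,-0.01,0],[-0.18,0.48,0,0,0,-0.01,0],[-0.27,0.72,0,0,0,-0.01,0],[-0.377,0.96,0,0,0,-0.01,0],[-0.377,0.96,0,0,0,-0.01,0],[-0.377,0.96,-0.2,0,0,-0.01,0],[-0.377,0.96,-0.4,0,0,-0.01,0],[-0.377,0.96,-0.4,0,0,-0.01,0]]
  ]
}}

```text
clock: 7.65
tcp_pos: [0.5296, 0.1096, 0.3303]
tcp_rot: [-90.5, -0.5, -70.0]
contact_force: [-0.5, -0.1, 0.2]
opening: 0.0006
```

```bash
python3 - <<'E'
from h import *
s=r.get_state();P=np.load('pose.npy');d=s['tcp_pos'][:2]-P[:2];print(s['tcp_pos'],s['tcp_rot'],'press xy',d@P[2:4],d@P[4:6])
im=r.grab_frame("scene")
cv2.imwrite("pics/a4.png",cv2.resize(im[100:250,140:340],(800,600),interpolation=cv2.INTER_CUBIC)[...,::-1])
E
```

```text
[0.5295918  0.10955421 0.33025364] [-90.54164497  -0.5471187  -70.00461365] press xy -0.0033279124843319744 0.12989726722249484
```

View pics/a4.png

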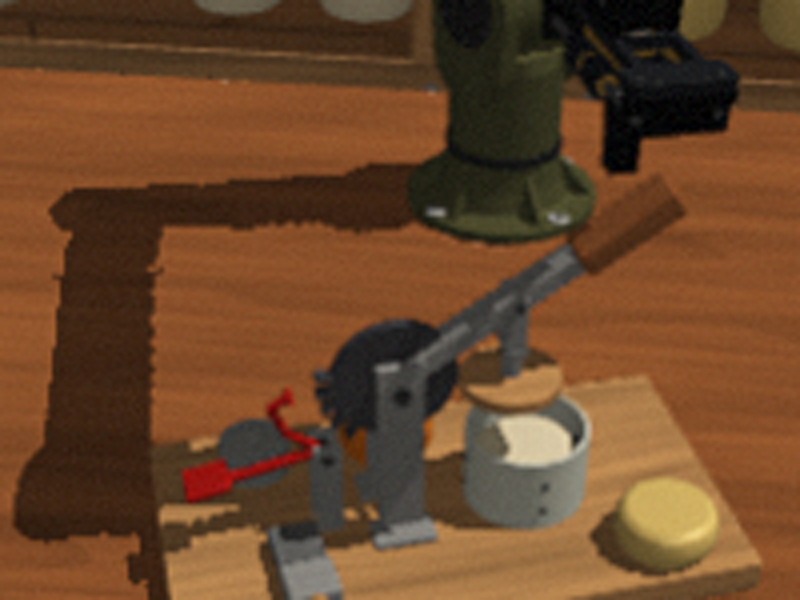

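>>> {"method": "jog_arm", "body": {
  "increments": [
    [[0.007,0.04,-0.07,0,0,0,0],[0.007,0.04,-0.14,0,0,0,0],[0.007,0.04,-0.2,0,0,0,0],[0.0,0.06,-0.24,0,0,0,0],[-0.005,0.08,-0.28,0,0,0,0],[-0.01,0.1,-0.32,0,0,0,0],[-0.02,0.12,-0.37,0,0,0,0],[-0.03,0.14,-0.42,0,0,0,0],[-0.035,0.155,-0.47,0,0,0,0],[-0.04,0.165,-0.51,0,0,0,0],[-0.044,0.175,-0.55,0,0,0,0]]
  ]
}}

```text
clock: 8.8
tcp_pos: [0.5247, 0.138, 0.252]
tcp_rot: [-90.1, -0.4, -69.9]
contact_force: [-0.6, 2.1, 9.0]
opening: 0.0005
```

```bash
python3 - <<'E'
from h import *
s=r.get_state();P=np.load('pose.npy');d=s['tcp_pos'][:2]-P[:2];print(s['tcp_pos'],s['tcp_rot'],'press xy',d@P[2:4],d@P[4:6],s['contact_force'])
im=r.grab_frame("scene")
cv2.imwrite("pics/a5.png",cv2.resize(im[100:250,140:340],(800,600),interpolation=cv2.INTER_CUBIC)[...,::-1])
E
```

```text
[0.52467493 0.1379588  0.25197493] [-90.11297951  -0.40911885 -69.93943336] press xy 0.0019016039442128158 0.1582459658390779 [-0.64365585  2.09701628  8.96881973]
```

View pics/a5.png

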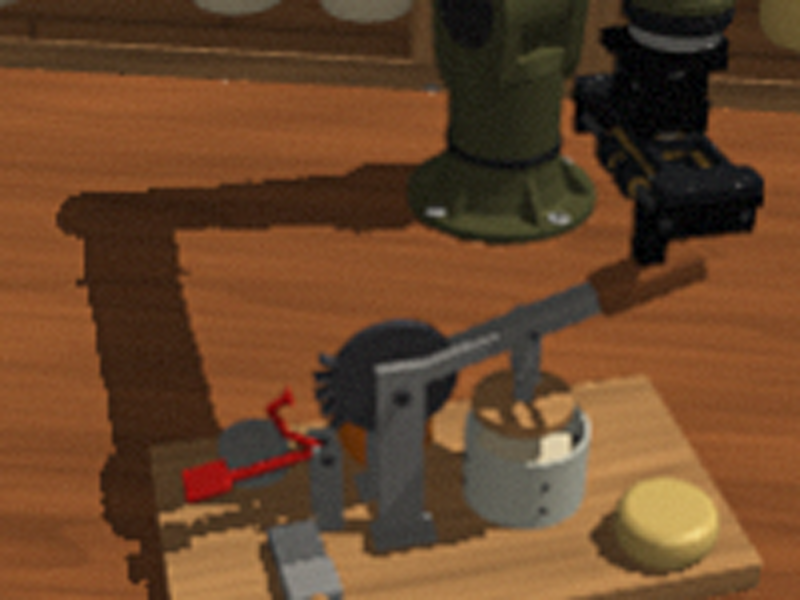

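The arm is coming down at 9 N, with the tip on the handle (650,258) and the follower entering the mould. I continue to level.

>>> {"method": "jog_arm", "body": {
  "increments": [
    [[-0.005,0.015,-0.05,0,0,0,0],[-0.01,0.03,-0.1,0,0,0,0],[-0.015,0.045,-0.15,0,0,0,0],[-0.02,0.055,-0.2,0,0,0,0],[-0.025,0.06,-0.25,0,0,0,0],[-0.03,0.065,-0.29,0,0,0,0],[-0.03,0.07,-0.33,0,0,0,0],[-0.03,0.07,-0.37,0,0,0,0],[-0.03,0.07,-0.4,0,0,0,0],[-0.03,0.07,-0.42,0,0,0,0]]
  ]
}}

```text
clock: 9.85
tcp_pos: [0.52, 0.151, 0.1889]
tcp_rot: [-90.0, -0.3, -69.8]
contact_force: [-2.3, 2.9, 6.3]
opening: 0.0005
```

>>> {"method": "jog_arm", "body": {
  "increments": [
    [[0,0,-0.02,0,0,0,0],[0,0,-0.04,0,0,0,0],[0,0,-0.05,0,0,0,0],[0,0,-0.05,0,0,0,0]]
  ]
}}

```text
clock: 10.25
tcp_pos: [0.5201, 0.1513, 0.1861]
tcp_rot: [-90.0, -0.1, -69.8]
contact_force: [-10.0, -3.2, 26.2]
opening: 0.0004
```

The tip is at z = 0.178, exactly the level height, and the force rose to 26 N, so the arm is on its stop. I back off straight up.

>>> {"method": "jog_arm", "body": {
  "increments": [
    [[0,0,0.08,0,0,0,0],[0,0,0.35,0,0,0,0],[0,0,0.65,0,0,0,0],[0,0,1,0,0,0,0],[0,0,1,0,0,0,0]]
  ]
}}

```text
clock: 10.75
tcp_pos: [0.523, 0.1518, 0.3432]
tcp_rot: [-89.3, -0.1, -69.9]
contact_force: [0.9, -0.4, 1.2]
opening: 0.0003
```

>>> {"method": "jog_arm", "body": {
  "increments": [
    [[-0.1,0.3,0,0,0,0,0],[-0.2,0.6,0,0,0,0,0],[-0.3,0.9,0,0,0,0,0],[-0.3,1,0,0,0,0,0],[-0.3,1,0,0,0,0,0],[-0.3,1,0,0,0,0,0]]
  ]
}}

```text
clock: 11.35
tcp_pos: [0.4786, 0.3004, 0.3427]
tcp_rot: [-89.3, -0.2, -69.9]
contact_force: [0.4, -0.5, 0.9]
opening: 0.0001
```

```bash
python3 - <<'E'
from h import *
s=r.get_state();print(s['tcp_pos'],s['contact_force'])
f=[cv2.resize(r.grab_frame(n)[y:y+150,x:x+190],(400,316),interpolation=cv2.INTER_CUBIC) for n,x,y in(("scene",155,130),("top",175,120))]
cv2.imwrite("pics/a6.png",np.hstack(f)[...,::-1])
a=cv2.resize(r.grab_frame("scene")[140:275,165:335],None,fx=4.4,fy=4.4,interpolation=cv2.INTER_CUBIC)
P=np.load('pose.npy');W=lambda x,y,z:np.r_[P[:2]+x*P[2:4]+y*P[4:6],z]
q=(proj('scene',[W(x,y,.178) for x,y in[(-.018,.125),(.018,.125),(.018,.215),(-.018,.215)]])-[165,140])*4.4
for p in q: cv2.circle(a,tuple(int(v) for v in p.round()),3,(0,255,0),1)
t=(proj('scene',[W(0,-.19,.093)])-[165,140])*4.4
cv2.circle(a,tuple(int(v) for v in t[0]),3,(0,255,0),1)
cv2.imwrite("pics/a7.png",a[...,::-1])
E
```

```text
[0.47864537 0.3003932  0.34268046] [ 0.41293172 -0.49459978  0.94004149]
```

View pics/a6.png

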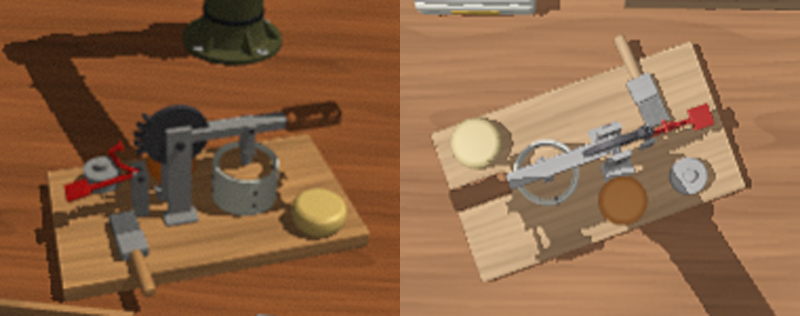

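View pics/a7.png

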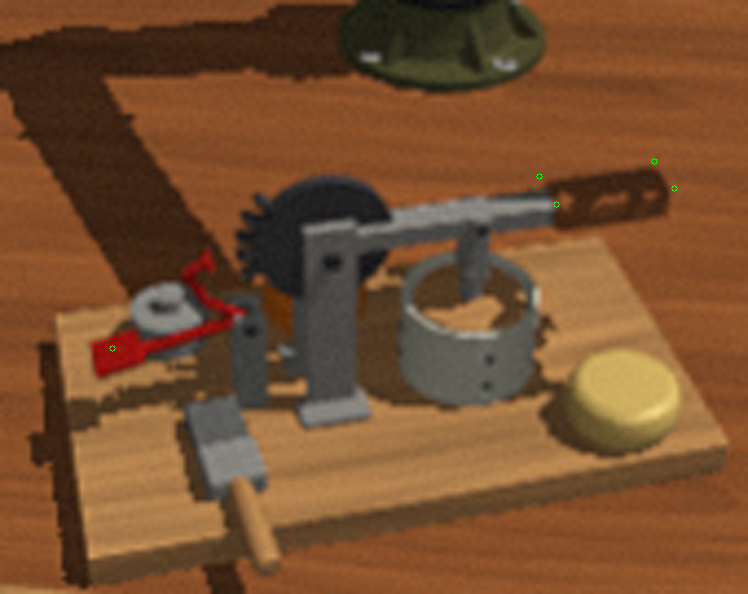

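The last pictures show the arm level and the follower inside the mould. The handle edges sit within about 2 px of the predicted level outline. The tab is down at its out position, and the loose items on the board are where they were at the start.

```bash
python3 -c "
from rig import r
print(r.hand_in())"
```

```text
the job is handed in; nothing more can be done
None
```

The press is down on the cheese and the job is handed in, at about 11.5 s of the 48 s allowed. I pressed the red tab down first, then pushed the handle down to level, and moved the gripper clear to the side.

- **Pawl:** the tab was pressed to its stop, with the fingertips at z of about 95 mm against 93 mm predicted and 17 N on the tool. The pictures after retreating show the hook clear of the wheel and the tab still down.
- **Arm:** I pushed the handle until the fingertips were at z = 178 mm, exactly the level height. The force rose from about 6 to 26 N there, so the arm was on its lower stop. The last pictures show it level with the follower in the mould.
- **Surroundings:** the cheeses, weight and brush on the board look unmoved. I did not check the jar, spoon and spare mould in a final picture. Contact force after retreating was about 1 N, which is sensor noise.

**Disagreement:** in the scene view the handle appeared about 2 px below its predicted outline. About 1 px of that matches an offset I had already seen at the tab in that camera. I took the rest as pixel-reading error and did not measure the arm angle separately.

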